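# Get the tea infuser from the back of a crowded hook

### The arm

A 6-joint arm with a two-finger parallel gripper is mounted at the origin on a cart in front of the work surface, level with it; the furniture and walls round the work are solid. World frame = base frame: x ahead of the robot, y to its left, z up, the work surface at z = 0. Lengths are in m, angles in rad, forces in N, time in s.
With the tool pointing down it reaches from about 0.225 to 0.875 m from the base axis. Payload 3.4 kg.
Tool frame: the origin (TCP) lies between the finger pads; the fingertips stand 8 mm ahead of it and the grasp point (between the pads) lies 11 mm behind it; z points along the fingers, y is the line along which they close (so a half turn about z gives the same grasp; the last joint's range is limited). The gripper opens to 85 mm and grips with 20 to 120 N. Pads are 22 mm wide; open, the fingers measure 114 mm over their backs; the gripper's body (76 mm by 85 mm) begins 54 mm behind the grasp point. The pads swing forward as they close: fully open they stand 13 mm farther back than shut.
Start: joints at [-1.41, 0.276, 1.505, -0, 1.361, -0.121], TCP at [0.16, -0.552, 0.215] pointing down, gripper open.
Joint ranges: [-2.89, 2.89], [-0.75, 2.08], [0.22, 2.7], [-1.18, 4.32], [0.11, 2.71], [-2.7, 2.7]. Speed limits (rad/s): [2.57, 2.57, 3.14, 3.14, 3.14, 3.14].

### API

Orientations are given as a unit quaternion [w, x, y, z].
In Python, from rig import manip gives the robot as it stands.
- The arm moves only by the tool move_arm, never from a script. Its argument "deltas" is a list that holds one entry, the list of rows, each a list of 5 numbers: the shift along the tool's x, y, z normalised to -1 to 1, where 1 is 80 cm, then the turn about the tool's z normalised to -1 to 1, where 1 is 120 degrees, then the closure, from -1 (fully open) to 1 (shut). In form: [[[tx, ty, tz, twist, grip], ...]]. A call has 1 to 12 rows; each row is the pose to reach, as a shift and turn from the pose commanded when the call began, along the tool's axes at that moment; what a row does not reach only later rows make up. A row lasts 1/10 s, in which the tool goes at most 50 mm and 8.59 degrees, less where a joint would pass 70% of its speed; a pose out of reach is approached as far as the arm can. A call with a number of a shift or a turn outside -1 to 1 is refused whole. A call with a gripper value outside its range is refused whole. The fingers move at their own pace and stop on an object; "squeeze" is the grip in N (left out, the last holds). Time passes only in rows, so rows that repeat a pose let the fingers close. It gives the time, the measured TCP pose, the force, the opening and the grip force at its end, in the units of the state.
- manip.get_state(): the state, without advancing time (a new reading comes with each control period).
- manip.get_image(name): name is "side" or "top" or "wrist"; returns the picture (400x640x3 uint8, red, green, blue); there is no depth.
- manip.camera_params(name): a dict with "fx", "fy", "cx", "cy" (pixels), "R" (3x3) and "t" (3): a world point X has camera coordinates R X + t; the wrist camera has in their place "tool_from_camera" (4x4, takes a point from camera to tool coordinates, whose origin is the TCP and whose axes are the flange's). Camera axes: x right, y down, z forward; pixel columns grow to the right and rows downward; lengths in m; the calibration is good to about 2 mm. A picture is of the moment at which its call begins: read the wrist's pose just before it. camera_params takes no time and is no camera call.
- manip.sign_off(): hands the job in; it is judged then, once.
The state is a dict: "clock": time; "qpos": joint angles; "qd": joint speeds; "effort": joint torques, N m; "position": TCP position; "ee_rot": TCP orientation; "contact_force": force on the tool from outside, world axes, zero at the start; "moment": the same for the moment, N m; "width": finger opening in m; "gripper_force": force on a finger pad.
Only numpy, scipy, OpenCV 4.12 (cv2) and the standard library are available. Lean on these libraries where they do the work, as an engineer would, in place of code of your own. Each camera call takes 0.05 s, during which the arm holds its last target. There are 200 camera calls.

### The job

The tea infuser hangs at the back of the crowded hook, behind a coffee scoop and a spreader. First hang both of those on the empty spare hook, leaving the infuser where it hangs; then take the infuser off and lower it, basket down, to the bottom of the mug on the worktop, letting go only when it is down inside. Do not drop any of the utensils, leave the mug standing where it is, and do not disturb the other things on the worktop.

Things in the scene. Friction and masses are not known exactly. Their poses are not given: they have to be found in the camera images.
- crowded_arm (a point): Crowded steel hook stand, fixed (sizes in mm). Flat level arm (8 wide, 6 thick) runs from the post (14 thick) to -x of this point, the middle of its top face over the post, z 225 above the worktop. Upturned tip at x -166 to -172, 10 high; nothing else rises above the arm. At the start: infuser at x about -50; scoop and spreader, either order, at -95 and -140. Base 110x80x12.
- spare_arm (a point): The spare hook stand, identical to the crowded one (arm along -x of this point, 8 wide, 6 thick, top face at 225 mm, tip at x -166 to -172 mm, 10 high), fixed, empty at the start, at its own yaw. This point is the middle of the arm's top face over the post.
- scoop_loop (a point): Steel coffee scoop, 120 mm long; round cup 38 across, 24 deep at the lower end, mouth to -x. Hangs by a flat end loop: 40 wide (y), 44 high (z), 8 thick (x), slot 26 wide, 30 high, its upper edge on the hook's arm. This point is the slot's centre, 15 below that edge; lower end 98 below this point. x points through the slot, towards the post at the start; z up. About 60 g.
- spreader_loop (a point): Steel spreader, 140 mm long; flat blade 30 wide, 4 thick, round end. Hangs by a flat end loop: 40 wide (y), 44 high (z), 8 thick (x), slot 26 wide, 30 high, its upper edge on the hook's arm. This point is the slot's centre, 15 below that edge; lower end 118 below this point. x points through the slot, towards the post at the start; z up. About 60 g.
- infuser_loop (a point): Steel stick tea infuser, 140 mm long; perforated cylindrical basket 31 across, 34 high at the lower end. Hangs by a flat end loop: 40 wide (y), 44 high (z), 8 thick (x), slot 26 wide, 30 high, its upper edge on the hook's arm. This point is the slot's centre, 15 below that edge; lower end 118 below this point. x points through the slot, towards the post at the start; z up. About 60 g.
- infuser_basket (a point): Centre of the infuser's basket, on its axis, 101 mm below the centre of its slot and 17 mm above its lower end.
- mug_in (a point): The only mug on the worktop (others stand on the window sill): plain ceramic, upright, loose, empty, 91 mm high, 80 mm across, mouth about 65 mm across inside, handle to its -y. This point is the centre of its inner floor, 7 mm above the worktop; z is up along its axis; the rim is 84 mm above this point.
- mug: The same mug as a body; origin at the underside, in the middle of its 82 x 117 mm outline with handle (18 mm from the mug's axis, towards the handle).
- infuser: The infuser as a body; origin at the middle of the slot's upper edge, axes as its slot point.
- scoop: The scoop as a body; origin at the middle of the slot's upper edge, axes as its slot point.
- spreader: The spreader as a body; origin at the middle of the slot's upper edge, axes as its slot point.
- timer: Kitchen timer, 72 x 71 x 62 mm, bystander; origin at its underside.
- jar: Lidded glass jar, 63 mm across, 94 mm high, bystander; origin at its underside.
- lemon: Lemon, 58 x 87 x 57 mm, bystander; origin at its underside.
- matchbox: Matchbox, 53 x 35 x 14 mm, lying flat, bystander; origin at its underside.
Things that resemble listed ones, but are neither listed nor needed, are in the scene too. Leave any yellow look-alike of the infuser alone.

How it is judged:
By the outcome, as a careful person would: the job done as asked, in the order asked, and still so for the second after the job is handed in, with the robot touching nothing.
It also fails if it takes over 72 s, if anything falls off the work surface, if the arm or the gripper's body presses on something with over 40 N, if the wrist force passes 120 N, or if a joint passes its speed limit or range.

## Working session

There is one attempt and no reset: what is moved stays moved. The work goes in short steps, Python scripts to look and compute and a tool call to move; the robot and the scene stay as the last step left them, time stands still between calls to the robot, and variables do not carry over. Pictures are saved under pics/ and viewed, at most 10 in all, crops included, and the job is handed in when it is done.

Besides the shell and the picture viewer there is one more tool, called after ">>>" as name(argument=value, ...), one argument or row to a line, values as JSON. move_arm: Moves the arm, as the interface text tells. Scaled input: -1 to 1 covers 80 cm each way for a shift and 120 degrees each way for a turn. Its arguments: {"type":"object","properties":{"deltas":{"type":"array","items":{"type":"array","items":{"type":"array","items":{"type":"number","minimum":-1,"maximum":1}}}},"squeeze":{"type":"number"}},"required":["deltas"]}

```bash
mkdir -p pics
python3 - <<'E'
from rig import manip
import cv2,numpy as np
np.set_printoptions(precision=4,suppress=True)
for n in ["side","top"]:
    im=manip.get_image(n); cv2.imwrite(f"pics/{n}0.png",im[:,:,::-1]); p=manip.camera_params(n)
    R=np.array(p["R"]);t=np.array(p["t"]);print(n,p["fx"],p["fy"],p["cx"],p["cy"],R.tolist(),t, -R.T@t)
s=manip.get_state();print(s)
print(manip.camera_params("wrist"))
E
```

```text
side 492.33008491204515 492.33008491204515 323.9726850008626 200.94029121741266 [[0.8815427327837607, 0.4718054015112452, -0.016795040367665163], [0.28115746540590075, -0.5532407603696715, -0.7841397456525956], [-0.37925306844199497, 0.6865306432857895, -0.6203569826373613]] [-0.4481 -0.0297  1.5606] [ 0.9952 -0.8764  0.9373]
top 379.3323317314937 379.3323317314937 316.75051371228017 201.54969668015704 [[-0.012699907072129896, -0.9995601272388679, -0.026800455118848838], [-0.9907689683129668, 0.016196876080453716, -0.13459016544047164], [0.13496504654323788, 0.024843776674503264, -0.9905388548523116]] [0.0123 0.521  1.0909] [ 0.3691 -0.0233  1.1511]
{'clock': 0.1, 'qpos': array([-1.41  ,  0.2766,  1.506 ,  0.    ,  1.3607, -0.121 ]), 'qd': array([-0.001 , -0.0015, -0.0015, -0.0004, -0.0007,  0.002 ]), 'effort': array([  0.0003, -41.7701, -24.6405,  -0.0002,   0.0058,   0.    ]), 'position': array([ 0.1598, -0.5518,  0.2145]), 'ee_rot': array([-0.0008,  0.9901,  0.1404, -0.    ]), 'contact_force': array([ 0.622 , -0.0563, -0.0975]), 'moment': array([-0.0094,  0.0008, -0.0016]), 'gripper_force': 0.0, 'width': 0.0854285033967318}
{'fx': 340.8378659624265, 'fy': 340.8378659624265, 'cx': 321.28838413416764, 'cy': 192.3503327344879, 'tool_from_camera': array([[-0.0007, -0.9604, -0.2787,  0.0719],
       [ 1.    , -0.0007, -0.0003,  0.0003],
       [ 0.0001, -0.2787,  0.9604, -0.1588],
       [ 0.    ,  0.    ,  0.    ,  1.    ]])}
```

View pics/side0.png

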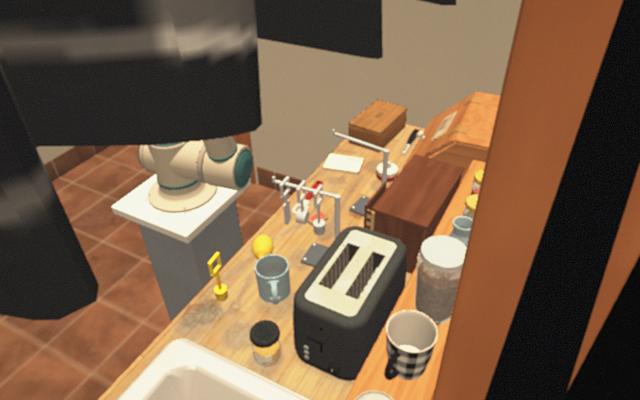

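View pics/top0.png

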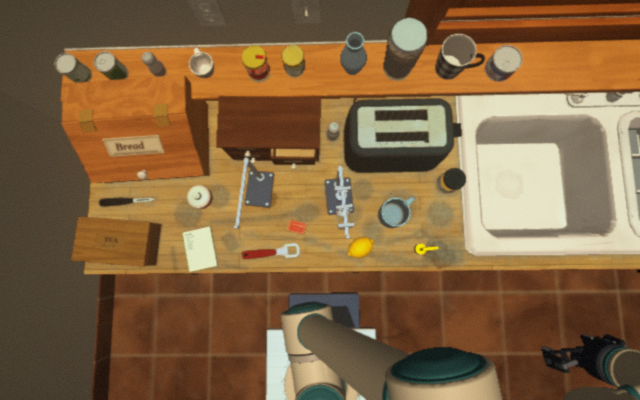

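The side view shows the crowded hook at about (310,190), the spare hook at (360,140), the mug at (272,278), the jar at (265,340) and the lemon at (262,245). A yellow look-alike infuser stands at (218,275). In the top view the crowded arm is near (343,200), the spare near (242,190), the mug at (395,211) and the yellow look-alike at (426,249). I'll enlarge these areas next.

```bash
cat > h.py <<'E'
from rig import manip
import cv2,numpy as np
from scipy.spatial.transform import Rotation as Ro
np.set_printoptions(precision=4,suppress=True)
def Q(q): return Ro.from_quat([q[1],q[2],q[3],q[0]]).as_matrix()
def cam(n,s=None):
    p=manip.camera_params(n);K=[p[k] for k in("fx","fy","cx","cy")]
    if n!="wrist":
        R=np.array(p["R"]);return K,R.T,-R.T@np.array(p["t"])
    T=np.array(p["tool_from_camera"]);s=s or manip.get_state();W=Q(s["ee_rot"])
    return K,W@T[:3,:3],W@T[:3,3]+s["position"]
def ray(c,u,v,z):
    K,R,o=c;d=R@[(u-K[2])/K[0],(v-K[3])/K[1],1];return o+d*(z-o[2])/d[2]
def proj(c,X):
    K,R,o=c;p=R.T@(np.array(X)-o);return K[0]*p[0]/p[2]+K[2],K[1]*p[1]/p[2]+K[3]
E
python3 - <<'E'
from h import *
a=cv2.imread("pics/side0.png")[120:310,190:440];b=cv2.imread("pics/top0.png")[140:270,220:440]
a=cv2.resize(a,(400*1,304),interpolation=cv2.INTER_CUBIC)
a=cv2.resize(cv2.imread("pics/side0.png")[165:265,250:350],(400,400),interpolation=cv2.INTER_CUBIC)
b=cv2.resize(cv2.imread("pics/top0.png")[150:250,315:415],(400,400),interpolation=cv2.INTER_CUBIC)
cv2.imwrite("pics/crop1.png",np.hstack([a,b]))
c=cam("top")
for n,u,v,z in [("cr post",341,168,.225),("cr tip",347,236,.225),("sp post",247,153,.225),("sp tip",237,226,.225),("mug rim",394,211,.091)]: print(n,ray(c,u,v,z))
E
```

```text
cr post [ 0.5786 -0.0615  0.225 ]
cr tip [ 0.4097 -0.0725  0.225 ]
sp post [0.6217 0.1743 0.225 ]
sp tip [0.4379 0.1967 0.225 ]
mug rim [ 0.4834 -0.2124  0.091 ]
```

View pics/crop1.png

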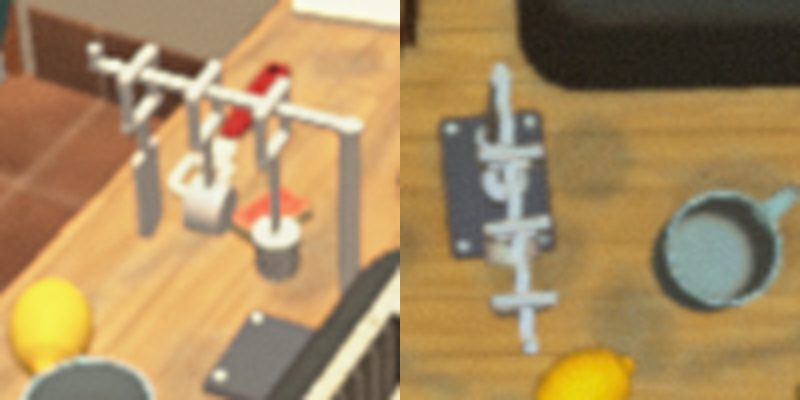

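In the enlarged crop the front utensil is the flat-bladed spreader (crop 145,190), the middle one is the scoop with its round cup (205,205), and the rear one is the steel infuser with its basket (275,250). There are two infuser candidates: this steel one at side (318,225), and the yellow one at side (218,275). The one hanging at the back of the crowded hook fits the description, so I'll leave the yellow one alone. Next I'll move to a viewing pose between the hooks.

>>> move_arm(
  deltas=[
    [[0, 0, -0.0625, 0, -1], [0, 0, -0.125, 0, -1], [0, 0, -0.1875, 0, -1], [0, 0, -0.256, 0, -1], [0.54, -0.562, -0.256, 0.135, -1], [0.54, -0.562, -0.256, 0.135, -1], [0.54, -0.562, -0.256, 0.135, -1], [0.54, -0.562, -0.256, 0.135, -1], [0.54, -0.562, -0.256, 0.135, -1], [0.54, -0.562, -0.256, 0.135, -1], [0.54, -0.562, -0.256, 0.135, -1], [0.54, -0.562, -0.256, 0.135, -1]],
  ],
)

```text
clock: 1.3
position: [0.3461, -0.1962, 0.4182]
ee_rot: [-0.0, 1.0, -0.001, 0.0]
contact_force: [0.9, -0.7, -0.9]
width: 0.0849
gripper_force: 0.0
```

>>> move_arm(
  deltas=[
    [[0.13, -0.245, 0, 0, -1], [0.13, -0.245, 0, 0, -1], [0.13, -0.245, 0, 0, -1], [0.13, -0.245, 0, 0, -1], [0.13, -0.245, 0, 0, -1], [0.13, -0.245, 0, 0, -1], [0.13, -0.245, 0, 0, -1], [0.13, -0.245, 0, 0, -1]],
  ],
)

```text
clock: 2.1
position: [0.4496, -0.0032, 0.4183]
ee_rot: [0.0, 1.0, -0.001, -0.0]
contact_force: [0.2, 0.7, 0.0]
width: 0.0856
gripper_force: 0.0
```

Run:
```python
from h import *
import pickle
s=manip.get_state();im=manip.get_image("wrist");pickle.dump((s,im),open("w1.pkl","wb"))
cv2.imwrite("pics/w1.png",im[:,:,::-1]);print(s["position"],s["ee_rot"])
c=cam("wrist",s)
for X in [(.5786,-.0615,.225),(.4097,-.0725,.225),(.6217,.1743,.225),(.4379,.1967,.225),(.4834,-.2124,.091)]:print(proj(c,X))
```

```text
[ 0.4496 -0.0032  0.4183] [ 0.0004  1.     -0.0011 -0.0003]
(np.float64(382.56062216210125), np.float64(30.179229576430174))
(np.float64(385.35464200443323), np.float64(200.59752333612659))
(np.float64(125.60141893756185), np.float64(-20.765916477883337))
(np.float64(132.7999952641997), np.float64(175.99084510265246))
(np.float64(470.5974721808834), np.float64(121.15411748578971))
```

View pics/w1.png

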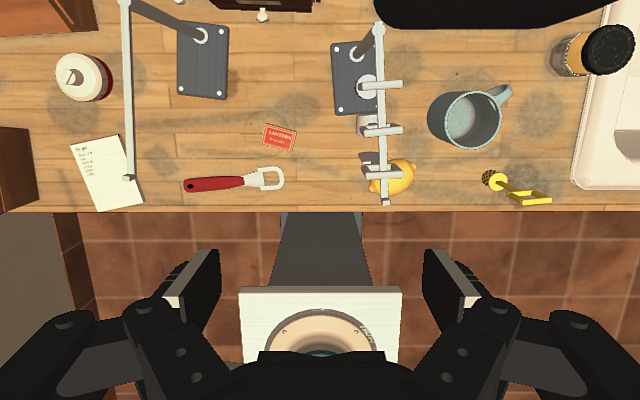

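The wrist view shows the crowded arm from (379,27) to its tip at (386,203). On it hang the infuser at about (380,85), the scoop at (380,130) and the spreader at (384,172). The spare arm runs from (126,0) to its tip at (130,179), and the mug rim is around (466,118). I'll refine these with row scans.

Run:
```python
from h import *
import pickle
s,im=pickle.load(open("w1.pkl","rb"));c=cam("wrist",s)
hsv=cv2.cvtColor(im,cv2.COLOR_RGB2HSV)
m=((hsv[:,:,1]<60)&(hsv[:,:,2]>150))
def scan(rows,u0,u1):
    P=[]
    for v in rows:
        u=np.where(m[v,u0:u1])[0]+u0
        if 5<=len(u)<=14 and np.ptp(u)==len(u)-1: P.append(ray(c,u.mean(),v,.225)[:2])
    P=np.array(P);f=np.polyfit(P[:,0],P[:,1],1);r=P[:,1]-np.polyval(f,P[:,0])
    P=P[abs(r)<.0015];f=np.polyfit(P[:,0],P[:,1],1);print(len(P),f,np.degrees(np.arctan(f[0])),np.std(P[:,1]-np.polyval(f,P[:,0])),"x range",P[:,0].min(),P[:,0].max());return f
f1=scan(range(25,200),365,400);f2=scan(range(5,178),112,142)
for n,u,v in [("spr",384,172),("scoop",380,130),("inf",380,85),("tip",386,203),("post",379,27),("stip",130,179)]:print(n,ray(c,u,v,.229))
# loop rows: white run widths
for v in range(70,206,1):
    u=np.where(m[v,350:412])[0]
    print(v,(u.min()+350,u.max()+350,len(u)) if len(u) else 0,end="; ")
# mug rim: circle back projection by colour
mm=((hsv[:,:,0]>80)&(hsv[:,:,0]<115)&(hsv[:,:,1]>25)&(hsv[:,:,2]>60)).astype(np.uint8);mm[:, :420]=0;mm[:,530:]=0;mm[170:]=0;mm[:75]=0
n,l,st,ce=cv2.connectedComponentsWithStats(mm);k=1+st[1:,4].argmax();print("\n",st[k],ce[k])
im2=cv2.resize(im[70:215,340:530][:,:,::-1],None,fx=4,fy=4,interpolation=cv2.INTER_CUBIC);cv2.imwrite("pics/c2.png",im2)
```

```text
104 [ 0.0838 -0.1058] 4.789830770790222 0.00025659283238579705 x range 0.41377948949717064 0.5830709340075263
128 [-0.1212  0.2523] -6.9114636092707515 0.0002076031204483044 x range 0.48206766043830507 0.6006644274590807
spr [ 0.4423 -0.0687  0.229 ]
scoop [ 0.4858 -0.0626  0.229 ]
inf [ 0.5291 -0.0607  0.229 ]
tip [ 0.4083 -0.0725  0.229 ]
post [ 0.5807 -0.0574  0.229 ]
stip [0.4356 0.1979 0.229 ]
70 (np.int64(376), np.int64(383), 8); 71 (np.int64(376), np.int64(383), 8); 72 (np.int64(376), np.int64(383), 8); 73 (np.int64(376), np.int64(383), 8); 74 (np.int64(367), np.int64(383), 11); 75 (np.int64(364), np.int64(383), 18); 76 (np.int64(362), np.int64(383), 20); 77 (np.int64(361), np.int64(383), 22); 78 (np.int64(360), np.int64(383), 23); 79 (np.int64(359), np.int64(383), 24); 80 (np.int64(358), np.int64(401), 34); 81 (np.int64(358), np.int64(402), 39); 82 (np.int64(357), np.int64(402), 40); 83 (np.int64(357), np.int64(402), 41); 84 (np.int64(356), np.int64(402), 43); 85 (np.int64(356), np.int64(402), 43); 86 (np.int64(356), np.int64(402), 43); 87 (np.int64(356), np.int64(400), 41); 
[... 3914 characters left out ...]
381), np.int64(387), 7); 188 (np.int64(381), np.int64(387), 7); 189 (np.int64(381), np.int64(387), 7); 190 (np.int64(381), np.int64(387), 7); 191 (np.int64(381), np.int64(387), 7); 192 (np.int64(381), np.int64(387), 7); 193 (np.int64(381), np.int64(387), 7); 194 (np.int64(381), np.int64(387), 7); 195 (np.int64(381), np.int64(387), 7); 196 (np.int64(381), np.int64(387), 7); 197 (np.int64(381), np.int64(387), 7); 198 0; 199 0; 200 (np.int64(386), np.int64(389), 4); 201 (np.int64(383), np.int64(389), 7); 202 (np.int64(383), np.int64(389), 7); 203 (np.int64(383), np.int64(389), 7); 204 (np.int64(383), np.int64(389), 7); 205 (np.int64(383), np.int64(384), 2); 
 [427 115   1   8   8] [427.  118.5]
```

View pics/c2.png

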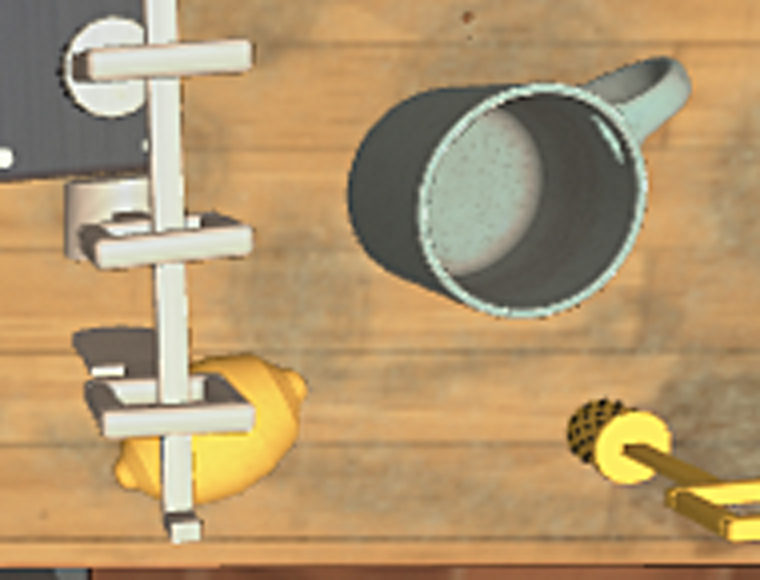

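```bash
cat >> h.py <<'E'
def delta(x,y,z,yaw,s=None):
    s=s or manip.get_state();W=Q(s["ee_rot"]);d=W.T@(np.array([x,y,z])-s["position"])
    yw=np.arctan2(W[1,0],W[0,0]);t=-(np.radians(yaw)-yw)
    print("delta",np.round(np.r_[d/.8,np.degrees(t)/120],4),"from",np.array(s["position"]),"yaw",np.degrees(yw))
E
python3 - <<'E'
from h import *
import pickle
s,im=pickle.load(open("w1.pkl","rb"));c=cam("wrist",s)
for n,u,v,z in [("spr",384.75,174.5,.232),("scoop",383.75,131.75,.232),("inf",382.5,85,.232),("tip",385.75,201.75,.235),("stip",130.5,178,.235),("mug",473.25,120.25,.091)]:
    p=ray(c,u,v,z);print(n,p, "line y",.0838*p[0]-.1058, -.1212*p[0]+.2523)
a=np.radians(4.79);p=ray(c,384.75,174.5,.232)
delta(p[0],.0838*p[0]-.1058,.28,4.79)
E
```

```text
spr [ 0.4404 -0.0691  0.232 ] line y -0.06889844718813593 0.19892925774704145
scoop [ 0.4843 -0.0659  0.232 ] line y -0.06521424625840175 0.19360079530451424
inf [ 0.529  -0.0626  0.232 ] line y -0.06146723251937323 0.1881814866509312
tip [ 0.4116 -0.071   0.235 ] line y -0.07130753750894968 0.20241352680292007
stip [0.4382 0.1937 0.235 ] line y -0.0690824783573731 0.19919542215887376
mug [ 0.4846 -0.216   0.091 ] line y -0.06518791540118096 0.19356271296686317
delta [-0.0113  0.0818  0.1731 -0.0413] from [ 0.4496 -0.0034  0.4184] yaw -0.16208446302324753
```

>>> move_arm(
  deltas=[
    [[-0.011, 0.082, 0.08, -0.0413, -1], [-0.0113, 0.0818, 0.16, -0.0413, -1], [-0.0113, 0.0818, 0.16, -0.0413, -1], [-0.0113, 0.0818, 0.19, -0.0413, -1], [-0.0113, 0.0818, 0.21, -0.0413, -1], [-0.0113, 0.0818, 0.23, -0.0413, -1], [-0.0113, 0.0818, 0.25, -0.0413, -1], [-0.0113, 0.0818, 0.272, -0.0413, -1], [-0.0113, 0.0818, 0.272, -0.0413, -1], [-0.0113, 0.0818, 0.272, -0.0413, -1]],
  ],
)

```text
clock: 3.15
position: [0.4407, -0.0686, 0.2012]
ee_rot: [0.0, 0.999, 0.042, 0.0]
contact_force: [0.3, -0.7, 0.1]
width: 0.0852
gripper_force: 0.0
```

Run:
```python
from h import *
import pickle
s=manip.get_state();im=manip.get_image("wrist");pickle.dump((s,im),open("w2.pkl","wb"))
sd=manip.get_image("side")[130:250,240:360]
cv2.imwrite("pics/w2.png",np.hstack([im[:,140:500],cv2.resize(sd,(400,400),interpolation=2)])[:,:,::-1])
delta(.4404,-.0689,.201,4.79,s)
```

```text
delta [-0.0004  0.0003  0.0002  0.0001] from [ 0.4407 -0.0686  0.2012] yaw 4.802123687365301
```

View pics/w2.png

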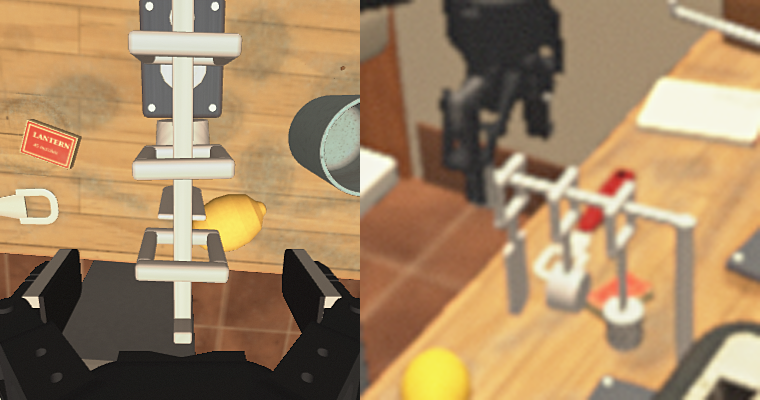

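Seen from the wrist, the spreader's loop is centred between the open pads, with the loop at crop (182,270) and the pads at about (62,280) and (300,280). I'll close on it and check the grip.

>>> move_arm(
  deltas=[
    [[0, 0, 0, 0, 1], [0, 0, 0, 0, 1], [0, 0, 0, 0, 1], [0, 0, 0, 0, 1], [0, 0, 0, 0, 1], [0, 0, 0, 0, 1], [0, 0, 0, 0, 1], [0, 0, 0, 0, 1]],
  ],
  squeeze=45,
)

```text
clock: 4.05
position: [0.4414, -0.0679, 0.2014]
ee_rot: [0.0, 0.999, 0.043, 0.001]
contact_force: [-1.0, -0.0, 5.4]
width: 0.0381
gripper_force: 45.0
```

>>> move_arm(
  deltas=[
    [[0, 0, -0.011, 0, 1], [0, 0, -0.021, 0, 1], [0, 0, -0.021, 0, 1], [0, 0, -0.021, 0, 1]],
  ],
)

```text
clock: 4.45
position: [0.441, -0.0678, 0.2177]
ee_rot: [0.0, 0.999, 0.043, 0.0]
contact_force: [-0.6, -0.4, -0.8]
width: 0.0378
gripper_force: 45.4
```

>>> move_arm(
  deltas=[
    [[-0.015, 0, 0, 0, 1], [-0.03, 0, 0, 0, 1], [-0.045, 0, 0, 0, 1], [-0.06, 0, 0, 0, 1], [-0.08, 0, 0, 0, 1], [-0.1, 0, 0, 0, 1], [-0.1, 0, 0, 0, 1]],
  ],
)

```text
clock: 5.15
position: [0.3586, -0.0744, 0.2175]
ee_rot: [-0.0, 0.999, 0.042, -0.001]
contact_force: [0.2, -0.2, -0.8]
width: 0.0381
gripper_force: 45.4
```

Run:
```python
from h import *
import pickle
s=manip.get_state();im=manip.get_image("wrist");sd=manip.get_image("side");tp=manip.get_image("top");pickle.dump((s,im,sd,tp),open("w3.pkl","wb"))
print(s["contact_force"],s["width"],s["gripper_force"])
cs=cam("side");ct=cam("top");print(proj(cs,s["position"]),proj(cs,[.438,.199,.235]),proj(ct,[.438,.199,.235]),proj(ct,[.6,.18,.225]))
u,v=map(int,proj(cs,[.42,.05,.2]))
A=cv2.resize(sd[110:250,240:420],(560,436),interpolation=2)
B=cv2.resize(tp[140:240,225:265],(174,436),interpolation=2)
cv2.imwrite("pics/w3.png",np.hstack([A,B])[:,:,::-1])
# spare line in top picture: bright thin pixels
h=cv2.cvtColor(tp,cv2.COLOR_RGB2HSV)
for v in range(150,232,6):
    r=h[v,228:258];k=(r[:,1]<70)&(r[:,2]>150);u=np.where(k)[0]+228
    if len(u):print(v,u.min(),u.max(),len(u),ray(ct,u.mean(),v,.225)[:2])
delta(.365,.208,.2185,-6.91,s)
```

```text
[ 0.1507 -0.1562 -0.8386] 0.038122429498337024 45.37875294685364
(np.float64(256.1083203534208), np.float64(177.7415804254884)) (np.float64(333.9127343324437), np.float64(129.51728940564553)) (np.float64(235.0979213605117), np.float64(225.68423259035856)) (np.float64(244.62172151579614), np.float64(161.45105692725608))
162 244 252 5 [0.5985 0.1745]
168 243 246 4 [0.5832 0.1801]
174 242 245 4 [0.5679 0.1824]
180 242 244 3 [0.5526 0.1835]
186 241 243 3 [0.5375 0.1858]
192 240 243 4 [0.5223 0.1868]
198 239 242 4 [0.5073 0.1891]
204 238 241 4 [0.4923 0.1913]
210 237 240 4 [0.4774 0.1936]
216 237 239 3 [0.4625 0.1946]
222 236 239 4 [0.4477 0.1956]
228 236 236 1 [0.433  0.1991]
delta [ 0.0378 -0.351  -0.0012  0.0979] from [ 0.3586 -0.0744  0.2175] yaw 4.836906121263749
```

View pics/w3.png

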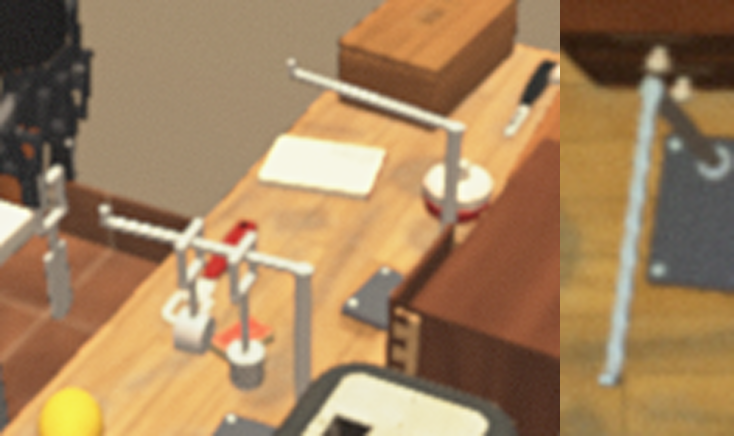

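The side crop shows the spreader upright in the gripper at (55,240). The scoop at (190,300) and the infuser at (245,340) still hang on the crowded hook. I'll carry the spreader round to the front of the spare tip, which is at (290,68) in the side crop.

>>> move_arm(
  deltas=[
    [[0.002, -0.03, 0, 0.01, 1], [0.008, -0.07, 0, 0.02, 1], [0.012, -0.115, 0, 0.03, 1], [0.02, -0.16, 0, 0.05, 1], [0.026, -0.205, 0, 0.06, 1], [0.03, -0.25, 0, 0.07, 1], [0.036, -0.29, 0, 0.085, 1], [0.04, -0.325, 0, 0.09, 1], [0.0437, -0.348, 0, 0.098, 1], [0.0437, -0.348, 0, 0.098, 1], [0.0437, -0.348, 0, 0.098, 1]],
  ],
)

```text
clock: 6.4
position: [0.3726, 0.2059, 0.2173]
ee_rot: [0.0, 0.998, -0.059, -0.0]
contact_force: [0.0, -0.3, -0.8]
width: 0.0382
gripper_force: 45.5
```

Run:
```python
from h import *
import pickle
s=manip.get_state();im=manip.get_image("wrist");pickle.dump((s,im),open("w4.pkl","wb"))
c=cam("wrist",s);print(s["position"],proj(c,[.438,.1985,.235]),proj(c,[.5,.191,.225]))
h=cv2.cvtColor(im,cv2.COLOR_RGB2HSV)
for v in range(5,200,6):
    r=h[v,290:360];k=(r[:,1]<60)&(r[:,2]>150);u=np.where(k)[0]+290
    if len(u):print(v,u.min(),u.max(),len(u),ray(c,u.mean(),v,.225)[:2])
cv2.imwrite("pics/w4.png",im[:,:,::-1])
```

```text
[0.3726 0.2059 0.2173] (np.float64(320.82491140763386), np.float64(109.11515278427564)) (np.float64(321.0764916858994), np.float64(-61.406749872116734))
5 290 355 29 [0.4774 0.1925]
11 310 328 19 [0.4755 0.1948]
17 310 328 19 [0.4733 0.195 ]
23 310 328 19 [0.4712 0.1953]
29 310 328 19 [0.469  0.1955]
35 310 328 19 [0.4668 0.1958]
41 310 327 18 [0.4646 0.1963]
47 310 327 18 [0.4623 0.1966]
53 310 327 18 [0.46   0.1968]
59 310 327 18 [0.4577 0.1971]
65 310 327 18 [0.4554 0.1974]
71 310 327 18 [0.4531 0.1977]
77 311 327 17 [0.4507 0.1978]
83 311 327 17 [0.4483 0.1981]
89 311 327 17 [0.4459 0.1983]
95 311 327 17 [0.4435 0.1986]
101 311 327 17 [0.441  0.1989]
107 310 328 19 [0.4385 0.1992]
113 310 327 18 [0.4361 0.1998]
```

View pics/w4.png

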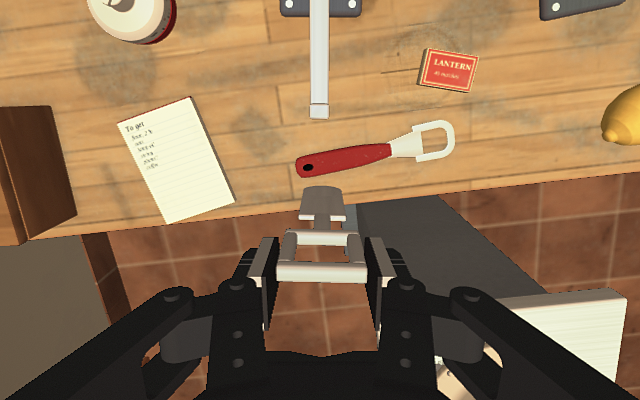

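The wrist view shows the spare tip at (319,110) directly ahead of the held loop, which is at (321,270), so they are aligned. I'll slide in and then lower.

>>> move_arm(
  deltas=[
    [[0.015, -0.002, 0, 0, 1], [0.035, -0.002, 0, 0, 1], [0.055, -0.002, 0, 0, 1], [0.075, -0.002, 0, 0, 1], [0.095, -0.002, 0, 0, 1], [0.12, -0.002, 0, 0, 1], [0.145, -0.002, 0, 0, 1], [0.17, -0.002, 0, 0, 1], [0.192, -0.002, 0, 0, 1], [0.192, -0.002, 0, 0, 1], [0.192, -0.002, 0, 0, 1]],
  ],
)

```text
clock: 7.55
position: [0.5251, 0.1887, 0.2169]
ee_rot: [0.0, 0.998, -0.06, -0.001]
contact_force: [-0.1, -1.4, 0.2]
width: 0.0385
gripper_force: 45.5
```

>>> move_arm(
  deltas=[
    [[0, 0, 0.006, 0, 1], [0, 0, 0.012, 0, 1], [0, 0, 0.016, 0, 1], [0, 0, 0.019, 0, 1], [0, 0, 0.019, 0, 1]],
  ],
)

```text
clock: 8.05
position: [0.5245, 0.189, 0.202]
ee_rot: [0.0, 0.998, -0.06, -0.0]
contact_force: [0.6, 0.7, -0.0]
width: 0.0385
gripper_force: 45.5
```

>>> move_arm(
  deltas=[
    [[0, 0, 0.001, 0, 1], [0, 0, 0.002, 0, 1], [0, 0, 0.002, 0, 1]],
  ],
)

```text
clock: 8.35
position: [0.5251, 0.1891, 0.2015]
ee_rot: [-0.0, 0.998, -0.06, 0.0]
contact_force: [-1.2, -0.8, 3.5]
width: 0.0381
gripper_force: 45.9
```

>>> move_arm(
  deltas=[
    [[0, 0, 0, 0, 0.2], [0, 0, 0, 0, -0.3], [0, 0, 0, 0, -1], [0, 0, 0, 0, -1], [0, 0, 0, 0, -1], [0, 0, -0.03, 0, -1], [0, 0, -0.07, 0, -1], [0, 0, -0.13, 0, -1], [0, 0, -0.13, 0, -1]],
  ],
)

```text
clock: 9.25
position: [0.5283, 0.1898, 0.3115]
ee_rot: [-0.002, 0.998, -0.06, 0.006]
contact_force: [0.7, 0.6, -0.3]
width: 0.0853
gripper_force: 0.0
```

Run:
```python
from h import *
delta(.4843,-.0655,.2953,4.79)
sd=manip.get_image("side");im=manip.get_image("wrist")
cv2.imwrite("pics/w5.png",np.hstack([cv2.resize(sd[110:250,240:420],(514,400),interpolation=2),cv2.resize(im[:,200:440],(240,400))])[:,:,::-1])
```

```text
delta [-0.0168  0.3235  0.0186 -0.097 ] from [0.5283 0.1898 0.3115] yaw -6.853348434506042
```

View pics/w5.png

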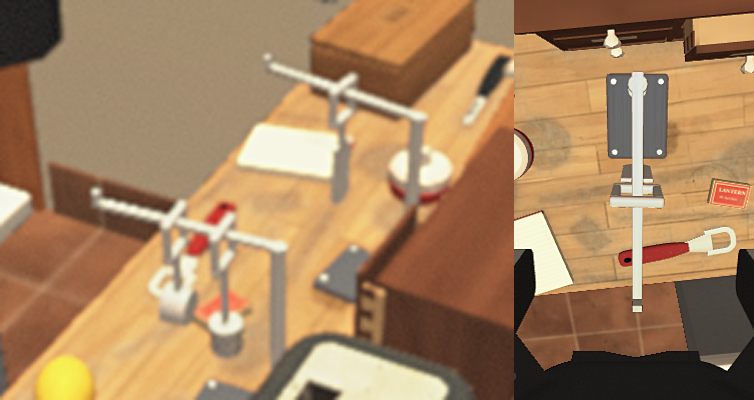

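The spreader hangs on the spare hook at (342,120) in the crop, and the other two utensils are undisturbed. Next is the scoop.

>>> move_arm(
  deltas=[
    [[-0.003, 0.04, 0, -0.01, -1], [-0.005, 0.095, 0, -0.03, -1], [-0.01, 0.155, 0, -0.05, -1], [-0.015, 0.21, 0, -0.07, -1], [-0.017, 0.26, 0.01, -0.09, -1], [-0.017, 0.3, 0.0186, -0.097, -1], [-0.017, 0.3235, 0.0186, -0.097, -1], [-0.017, 0.3235, 0.0186, -0.097, -1], [-0.017, 0.3235, 0.0186, -0.097, -1]],
  ],
)

```text
clock: 10.25
position: [0.48, -0.066, 0.2887]
ee_rot: [-0.001, 0.999, 0.041, -0.001]
contact_force: [0.0, 0.3, -1.1]
width: 0.0853
gripper_force: 0.0
```

Run:
```python
from h import *
s=manip.get_state();delta(.4843,-.0655,.2015,4.79,s)
im=manip.get_image("wrist");c=cam("wrist",s)
for X in [(.4843,-.0655),(.529,-.0615)]:
    u,v=proj(c,[*X,.232]);print(u,v)
    g=cv2.cvtColor(im,cv2.COLOR_RGB2HSV);m=(g[:,:,1]<60)&(g[:,:,2]>150)
    for dv in range(-24,26,3):
        r=np.where(m[int(v)+dv,int(u)-60:int(u)+60])[0]+int(u)-60
        print(int(v)+dv,(r.min(),r.max(),len(r)) if len(r) else 0,end=';')
    print()
```

```text
delta [ 0.0056 -0.      0.109  -0.0006] from [ 0.48   -0.066   0.2887] yaw 4.714891015349541
321.16865287772515 199.58581196309797
175 (np.int64(303), np.int64(339), 37);178 (np.int64(303), np.int64(338), 34);181 (np.int64(303), np.int64(339), 37);184 (np.int64(305), np.int64(338), 34);187 (np.int64(305), np.int64(338), 34);190 (np.int64(316), np.int64(326), 11);193 (np.int64(328), np.int64(349), 11);196 (np.int64(292), np.int64(350), 59);199 (np.int64(292), np.int64(350), 59);202 (np.int64(293), np.int64(350), 58);205 (np.int64(316), np.int64(326), 11);208 (np.int64(316), np.int64(326), 11);211 (np.int64(316), np.int64(326), 11);214 (np.int64(316), np.int64(326), 11);217 (np.int64(316), np.int64(326), 11);220 (np.int64(316), np.int64(326), 11);223 (np.int64(316), np.int64(326), 11);
320.60838347104027 131.13372111664393
107 (np.int64(310), np.int64(334), 25);110 (np.int64(308), np.int64(336), 29);113 (np.int64(307), np.int64(337), 31);116 (np.int64(306), np.int64(338), 33);119 (np.int64(311), np.int64(338), 27);122 (np.int64(304), np.int64(340), 37);125 (np.int64(292), np.int64(351), 30);128 (np.int64(291), np.int64(353), 63);131 (np.int64(291), np.int64(353), 63);134 (np.int64(292), np.int64(353), 62);137 (np.int64(295), np.int64(347), 22);140 (np.int64(316), np.int64(327), 12);143 (np.int64(316), np.int64(326), 11);146 (np.int64(316), np.int64(326), 11);149 (np.int64(316), np.int64(326), 11);152 (np.int64(316), np.int64(326), 11);155 (np.int64(316), np.int64(326), 11);
```

Both loops lie where predicted, so I'll descend and grasp the scoop.

>>> move_arm(
  deltas=[
    [[0.0056, 0, 0.02, 0, -1], [0.0056, 0, 0.05, 0, -1], [0.0056, 0, 0.08, 0, -1], [0.0056, 0, 0.1, 0, -1], [0.0056, 0, 0.109, 0, -1], [0.0056, 0, 0.109, 0, -1], [0.0056, 0, 0.109, 0, 1], [0.0056, 0, 0.109, 0, 1], [0.0056, 0, 0.109, 0, 1], [0.0056, 0, 0.109, 0, 1], [0.0056, 0, 0.109, 0, 1], [0.0056, 0, 0.109, 0, 1]],
  ],
  squeeze=45,
)

```text
clock: 11.5
position: [0.4858, -0.0661, 0.2038]
ee_rot: [0.0, 0.999, 0.042, 0.001]
contact_force: [0.5, 0.9, 5.7]
width: 0.0379
gripper_force: 45.0
```

>>> move_arm(
  deltas=[
    [[0, 0, 0, 0, 1], [0, 0, 0, 0, 1], [0, 0, -0.01, 0, 1], [0, 0, -0.021, 0, 1], [0, 0, -0.021, 0, 1], [0, 0, -0.021, 0, 1]],
  ],
)

```text
clock: 12.1
position: [0.4851, -0.066, 0.2197]
ee_rot: [0.0, 0.999, 0.042, 0.0]
contact_force: [-0.0, 0.3, -1.0]
width: 0.0383
gripper_force: 45.3
```

>>> move_arm(
  deltas=[
    [[-0.015, 0, 0, 0, 1], [-0.035, 0, 0, 0, 1], [-0.06, 0, 0, 0, 1], [-0.085, 0, 0, 0, 1], [-0.11, 0, 0, 0, 1], [-0.135, 0, 0, 0, 1], [-0.16, 0, 0, 0, 1], [-0.16, 0, 0, 0, 1], [-0.16, 0, 0, 0, 1]],
  ],
)

```text
clock: 13.0
position: [0.3568, -0.0766, 0.2196]
ee_rot: [0.0, 0.999, 0.041, 0.001]
contact_force: [0.4, -0.8, -0.4]
width: 0.0382
gripper_force: 45.3
```

Run:
```python
from h import *
delta(.372,.2075,.2195,-6.91)
```

```text
delta [ 0.0482 -0.3523 -0.      0.097 ] from [ 0.3568 -0.0766  0.2196] yaw 4.729735066093124
```

>>> move_arm(
  deltas=[
    [[0.002, -0.03, 0, 0.01, 1], [0.008, -0.07, 0, 0.02, 1], [0.012, -0.115, 0, 0.03, 1], [0.02, -0.16, 0, 0.05, 1], [0.026, -0.205, 0, 0.06, 1], [0.03, -0.25, 0, 0.07, 1], [0.036, -0.29, 0, 0.085, 1], [0.042, -0.325, 0, 0.09, 1], [0.048, -0.352, 0, 0.097, 1], [0.048, -0.352, 0, 0.097, 1], [0.048, -0.352, 0, 0.097, 1]],
  ],
)

```text
clock: 14.1
position: [0.3724, 0.2074, 0.2191]
ee_rot: [0.001, 0.998, -0.059, -0.0]
contact_force: [-0.2, -0.7, -0.8]
width: 0.0383
gripper_force: 45.5
```

Run:
```python
from h import *
# loop centre at s=-128 -> 41 mm past tip (.4375,.1993)
delta(.4375+.041*.993,.1993-.041*.12,.2195,-6.91)
```

```text
delta [ 0.1333  0.0006 -0.0006  0.0013] from [0.3724 0.2074 0.2191] yaw -6.7539339670329355
```

>>> move_arm(
  deltas=[
    [[0.015, 0, 0, 0, 1], [0.035, 0, 0, 0, 1], [0.055, 0, 0, 0, 1], [0.075, 0, 0, 0, 1], [0.095, 0, 0, 0, 1], [0.115, 0, 0, 0.001, 1], [0.13, 0, 0, 0.001, 1], [0.13, 0, 0, 0.001, 1], [0.13, 0, 0.006, 0.001, 1], [0.13, 0, 0.012, 0.001, 1], [0.13, 0, 0.018, 0.001, 1], [0.13, 0, 0.018, 0.001, 1]],
  ],
)

```text
clock: 15.3
position: [0.4746, 0.1948, 0.2044]
ee_rot: [0.0, 0.998, -0.061, -0.001]
contact_force: [-0.1, -0.8, -0.5]
width: 0.0378
gripper_force: 45.6
```

>>> move_arm(
  deltas=[
    [[0, 0, 0.001, 0, 1], [0, 0, 0.0025, 0, 1], [0, 0, 0.0025, 0, 1]],
  ],
)

```text
clock: 15.6
position: [0.4754, 0.1949, 0.2039]
ee_rot: [-0.0, 0.998, -0.061, 0.0]
contact_force: [-1.0, -0.4, 4.3]
width: 0.0382
gripper_force: 45.9
```

Seated on the spare arm. I'll release and rise.

>>> move_arm(
  deltas=[
    [[0, 0, 0, 0, 0.2], [0, 0, 0, 0, -0.3], [0, 0, 0, 0, -1], [0, 0, 0, 0, -1], [0, 0, 0, 0, -1], [0, 0, -0.03, 0, -1], [0, 0, -0.07, 0, -1], [0, 0, -0.12, 0, -1], [0, 0, -0.12, 0, -1], [0, 0, -0.12, 0, -1]],
  ],
)

```text
clock: 16.6
position: [0.476, 0.1949, 0.2997]
ee_rot: [-0.0, 0.998, -0.061, 0.001]
contact_force: [-0.1, 0.1, -0.1]
width: 0.0856
gripper_force: 0.0
```

Run:
```python
from h import *
s=manip.get_state();delta(.529,-.0618,.295,4.79,s)
im=manip.get_image("wrist");c=cam("wrist",s)
g=cv2.cvtColor(im,cv2.COLOR_RGB2HSV);m=(g[:,:,1]<60)&(g[:,:,2]>150)
for X in [(.4754,.1949),(.525,.189)]:
    u,v=map(int,proj(c,[*X,.232]));print(u,v)
    for dv in range(-16,17,4):
        r=np.where(m[v+dv,u-50:u+50])[0]+u-50
        print(v+dv,(int(r.min()),int(r.max()),len(r)) if len(r) else 0,end=';')
    print()
```

```text
delta [ 0.1048  0.3105  0.0059 -0.0981] from [0.476  0.1949 0.2997] yaw -6.97935902927102
321 201
185 (306, 338, 27);189 (305, 337, 33);193 (305, 326, 22);197 (339, 347, 3);201 (294, 349, 56);205 (294, 349, 56);209 (317, 326, 10);213 (317, 326, 10);217 (317, 327, 11);
321 129
113 (296, 347, 22);117 (317, 327, 11);121 (304, 327, 15);125 (312, 338, 24);129 (292, 350, 59);133 (292, 350, 59);137 (317, 349, 26);141 (317, 327, 11);145 (317, 327, 11);
```

Both utensils hang on the spare hook where I placed them. Now the infuser.

>>> move_arm(
  deltas=[
    [[0.01, 0.03, 0, -0.01, -1], [0.025, 0.08, 0, -0.03, -1], [0.045, 0.135, 0, -0.05, -1], [0.065, 0.19, 0, -0.07, -1], [0.085, 0.245, 0, -0.085, -1], [0.1, 0.29, 0, -0.098, -1], [0.105, 0.3105, 0, -0.098, -1], [0.105, 0.3105, 0, -0.098, -1], [0.105, 0.3105, 0, -0.098, -1]],
  ],
)

```text
clock: 17.55
position: [0.528, -0.0616, 0.2975]
ee_rot: [-0.001, 0.999, 0.041, -0.002]
contact_force: [-0.9, 0.4, -0.4]
width: 0.0853
gripper_force: 0.0
```

Run:
```python
from h import *
s=manip.get_state();delta(.529,-.0618,.2015,4.79,s)
im=manip.get_image("wrist");c=cam("wrist",s)
g=cv2.cvtColor(im,cv2.COLOR_RGB2HSV);m=(g[:,:,1]<60)&(g[:,:,2]>150)
u,v=map(int,proj(c,[.529,-.0618,.232]));print(u,v)
for dv in range(-16,17,2):
        r=np.where(m[v+dv,u-50:u+50])[0]+u-50
        print(v+dv,(int(r.min()),int(r.max()),len(r)) if len(r) else 0,end=';')
```

```text
delta [ 0.0016  0.0005  0.12   -0.0005] from [ 0.528  -0.0616  0.2975] yaw 4.729729483103676
321 200
184 (306, 339, 34);186 (306, 339, 34);188 (306, 339, 34);190 (317, 326, 10);192 (317, 326, 10);194 (295, 341, 26);196 (295, 350, 56);198 (295, 350, 56);200 (295, 350, 56);202 (295, 350, 56);204 (317, 349, 33);206 (317, 326, 10);208 (317, 326, 10);210 (317, 326, 10);212 (317, 326, 10);214 (317, 326, 10);216 (317, 326, 10);
```

>>> move_arm(
  deltas=[
    [[0.0016, 0, 0.02, 0, -1], [0.0016, 0, 0.05, 0, -1], [0.0016, 0, 0.085, 0, -1], [0.0016, 0, 0.108, 0, -1], [0.0016, 0, 0.118, 0, -1], [0.0016, 0, 0.118, 0, -1], [0.0016, 0, 0.118, 0, 1], [0.0016, 0, 0.118, 0, 1], [0.0016, 0, 0.118, 0, 1], [0.0016, 0, 0.118, 0, 1], [0.0016, 0, 0.118, 0, 1], [0.0016, 0, 0.118, 0, 1]],
  ],
  squeeze=45,
)

```text
clock: 18.8
position: [0.5307, -0.062, 0.2059]
ee_rot: [0.0, 0.999, 0.042, 0.001]
contact_force: [-0.6, 1.3, 6.4]
width: 0.038
gripper_force: 44.8
```

>>> move_arm(
  deltas=[
    [[0, 0, 0, 0, 1], [0, 0, 0, 0, 1], [0, 0, -0.01, 0, 1], [0, 0, -0.021, 0, 1], [0, 0, -0.021, 0, 1], [0, 0, -0.021, 0, 1]],
  ],
)

```text
clock: 19.4
position: [0.5301, -0.062, 0.2217]
ee_rot: [0.0, 0.999, 0.042, 0.0]
contact_force: [0.1, 0.2, -1.5]
width: 0.038
gripper_force: 45.2
```

>>> move_arm(
  deltas=[
    [[-0.015, 0, 0, 0, 1], [-0.035, 0, 0, 0, 1], [-0.06, 0, 0, 0, 1], [-0.085, 0, 0, 0, 1], [-0.11, 0, 0, 0, 1], [-0.135, 0, 0, 0, 1], [-0.16, 0, 0, 0, 1], [-0.185, 0, 0, 0, 1], [-0.215, 0, 0, 0, 1], [-0.215, 0, 0, 0, 1], [-0.215, 0, 0, 0, 1]],
  ],
)

```text
clock: 20.5
position: [0.3581, -0.0761, 0.2215]
ee_rot: [0.0, 0.999, 0.041, 0.0]
contact_force: [0.8, 0.3, -1.8]
width: 0.0382
gripper_force: 45.3
```

Run:
```python
from h import *
s=manip.get_state();delta(.4846,-.216,.262,4.79,s);print(s["contact_force"],s["width"])
# mug from the top camera and its rim ellipse
tp=manip.get_image("top");c=cam("top")
print(proj(c,[.4846,-.216,.091]))
cv2.imwrite("pics/t6.png",tp[:,:,::-1])
g=cv2.cvtColor(tp,cv2.COLOR_RGB2HSV)[185:240,365:425]
m=((g[:,:,0]>75)&(g[:,:,0]<125)&(g[:,:,1]>20)).astype(np.uint8)
n,l,st,ce=cv2.connectedComponentsWithStats(m);k=1+st[1:,4].argmax();print(st[k],ce[k])
for r in (l==k).astype(int)[::2]:print("".join(".#"[i] for i in r))
```

```text
delta [ 0.1432  0.1873 -0.0505 -0.0004] from [ 0.3581 -0.0761  0.2215] yaw 4.739056300931848
[ 0.7804  0.307  -1.7561] 0.03824692252414909
(np.float64(395.26855689212596), np.float64(210.54768534967639))
[ 16  21  20  21 300] [25.9367 29.9967]
............................................................
............................................................
............................................................
............................................................
............................................................
............................................................
............................................................
............................................................
............................................................
............................................................
............................................................
.................##.############............................
.................#################..........................
..................#################.........................
..
[... 151 characters left out ...]
#####........................
..................################..........................
....................#############...........................
......................########..............................
..........................#########.........................
............................................................
............................................................
............................................................
............................................................
............................................................
............................................................
............................................................
```

>>> move_arm(
  deltas=[
    [[0, 0.01, -0.025, 0, 1], [0, 0.035, -0.05, 0, 1], [0, 0.07, -0.05, 0, 1], [0.01, 0.11, -0.05, 0, 1], [0.035, 0.145, -0.05, 0, 1], [0.07, 0.17, -0.05, 0, 1], [0.105, 0.1855, -0.05, 0, 1], [0.13, 0.1855, -0.05, 0, 1], [0.143, 0.1855, -0.05, 0, 1], [0.143, 0.1855, -0.05, 0, 1], [0.143, 0.1855, -0.05, 0, 1]],
  ],
)

```text
clock: 21.65
position: [0.4844, -0.2141, 0.2612]
ee_rot: [-0.0, 0.999, 0.042, -0.001]
contact_force: [-0.1, -0.2, -1.3]
width: 0.038
gripper_force: 45.4
```

Run:
```python
from h import *
s=manip.get_state();delta(.4846,-.2145,.118,4.79,s)
im=manip.get_image("wrist");sd=manip.get_image("side");c=cam("wrist",s);cs=cam("side")
p=np.array(s["position"]);b=p+[0,0,.0198-.133]
print(proj(c,b),proj(c,[.4846,-.2145,.091]),proj(cs,b),proj(cs,[.4846,-.2145,.091]))
cv2.imwrite("pics/w7.png",np.hstack([im[:,160:480],cv2.resize(sd[180:310,200:350],(461,400),interpolation=2)])[:,:,::-1])
```

```text
delta [0.0004 0.0005 0.1789 0.0003] from [ 0.4844 -0.2141  0.2612] yaw 4.825718908965097
(np.float64(321.37462202227414), np.float64(183.99710729038634)) (np.float64(321.78651387325317), np.float64(169.03478617947974)) (np.float64(270.09205225925496), np.float64(248.05375770402097)) (np.float64(272.0891082626493), np.float64(265.4945166560025))
```

View pics/w7.png

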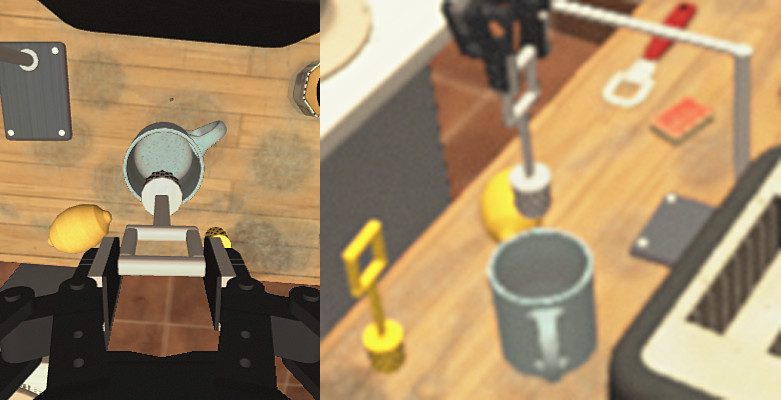

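The wrist crop shows the basket at (162,195), just short of the mug's rim centre at (164,164). In the side crop the basket (530,190) is above the mug mouth (541,268). Before lowering I'll check the toaster's clearance numerically.

Run:
```python
from h import *
c=cam("wrist");t=cam("top")
for z in(0,.1,.15,.2,.25):print(z,"wrist edge",ray(c,160+220,46,z)[:2],"top edge",ray(t,400,171,z)[:2],"side near-top corner",ray(cam("side"),299,300,z)[:2], "side far",ray(cam("side"),352,232,z)[:2])
p=manip.get_state()["position"]
print(proj(c,p+[0,0,.0198-.133+.034]),[ray(c,324,164,.091)])
```

```text
0 wrist edge [ 0.613  -0.2708] top edge [ 0.6167 -0.252 ] side near-top corner [ 0.5522 -0.2117] side far [0.5602 0.0716]
0.1 wrist edge [ 0.5994 -0.2559] top edge [ 0.5952 -0.2321] side near-top corner [ 0.5995 -0.2826] side far [ 0.6066 -0.0296]
0.15 wrist edge [ 0.5926 -0.2485] top edge [ 0.5844 -0.2222] side near-top corner [ 0.6231 -0.3181] side far [ 0.6298 -0.0801]
0.2 wrist edge [ 0.5858 -0.241 ] top edge [ 0.5737 -0.2122] side near-top corner [ 0.6467 -0.3535] side far [ 0.653  -0.1307]
0.25 wrist edge [ 0.579  -0.2336] top edge [ 0.5629 -0.2023] side near-top corner [ 0.6704 -0.389 ] side far [ 0.6762 -0.1813]
(np.float64(321.2889998937954), np.float64(196.05943800252712)) [array([ 0.4895, -0.2164,  0.091 ])]
```

>>> move_arm(
  deltas=[
    [[0.004, 0.002, 0, 0, 1], [0.004, 0.002, 0.02, 0, 1], [0.004, 0.002, 0.045, 0, 1], [0.004, 0.002, 0.07, 0, 1], [0.004, 0.002, 0.095, 0, 1], [0.004, 0.002, 0.12, 0, 1], [0.004, 0.002, 0.14, 0, 1], [0.004, 0.002, 0.155, 0, 1], [0.004, 0.002, 0.165, 0, 1], [0.004, 0.002, 0.17, 0, 1], [0.004, 0.002, 0.17, 0, 1]],
  ],
)

```text
clock: 22.85
position: [0.4883, -0.216, 0.1254]
ee_rot: [0.0, 0.999, 0.042, -0.0]
contact_force: [-0.3, 0.0, -0.3]
width: 0.0381
gripper_force: 45.4
```

>>> move_arm(
  deltas=[
    [[0, 0, 0.002, 0, 1], [0, 0, 0.004, 0, 1], [0, 0, 0.005, 0, 1], [0, 0, 0.006, 0, 1], [0, 0, 0.006, 0, 1]],
  ],
)

```text
clock: 23.35
position: [0.4888, -0.2161, 0.1215]
ee_rot: [0.0, 0.999, 0.042, 0.001]
contact_force: [0.9, 0.4, 4.3]
width: 0.0381
gripper_force: 45.9
```

>>> move_arm(
  deltas=[
    [[0, 0, 0, 0, 0.3], [0, 0, 0, 0, 0.1], [0, 0, 0, 0, -0.1], [0, 0, 0, 0, -0.4], [0, 0, 0, 0, -0.7], [0, 0, 0, 0, -1], [0, 0, 0, 0, -1], [0, 0, -0.02, 0, -1], [0, 0, -0.06, 0, -1], [0, 0, -0.12, 0, -1], [0, 0, -0.18, 0, -1], [0, 0, -0.18, 0, -1]],
  ],
)

```text
clock: 24.55
position: [0.4918, -0.2179, 0.2719]
ee_rot: [0.004, 0.999, 0.042, 0.006]
contact_force: [0.8, -0.2, -0.9]
width: 0.0856
gripper_force: 0.0
```

Run:
```python
from h import *
s=manip.get_state();im=manip.get_image("wrist");print(s["position"],s["contact_force"]);c=cam("wrist",s)
cv2.imwrite("pics/w8.png",im[:,:,::-1])
print("rim",proj(c,[.4875,-.2155,.091]),"loop top",proj(c,[.4883,-.216,.147]))
g=cv2.cvtColor(im,cv2.COLOR_RGB2HSV)[90:260:4,240:400:2]
for r in g:print("".join('#' if (p[1]<45 and p[2]>150) else ('o' if 75<p[0]<125 and p[1]>15 else ('-' if p[2]<70 else '.')) for p in r))
sd=manip.get_image("side");cs=cam("side");print("side loop",proj(cs,[.4883,-.216,.125]))
```

```text
[ 0.4918 -0.2179  0.2719] [ 0.8465 -0.152  -0.9119]
rim (np.float64(317.1112728540503), np.float64(173.11656954201464)) loop top (np.float64(317.5305749299223), np.float64(186.10656505185298))
................................................................................
................................................................................
................................................................................
................................................................................
................................................................................
................................................................................
................................................................................
................................................................................
................................................................................
................................................................................
.....................................oooo......................o................
................
[... 1948 characters left out ...]
............................................................
..................................................................-.............
................................................................................
................................................................................
................................................................................
................................................................................
................................................................................
................................................................................
side loop (np.float64(271.876596645862), np.float64(256.19833914840257))
```

The infuser is standing upright in the mug: its loop top appears at row 186, exactly as predicted. The gripper is clear of everything, so I'll hand the job in.

```bash
python3 -c "
from rig import manip
print(manip.sign_off())"
```

```text
the job is handed in; nothing more can be done
None
```

The spreader and scoop now hang on the spare hook, and the infuser stands basket-down at the bottom of the mug; I handed the job in at about 25 s on the robot's clock, with no verdict returned.

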